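# Nest the graded sorting pots on the jeweller's bench

### The arm

A 6-joint arm with a two-finger parallel gripper is mounted at the origin on the work surface. World frame = base frame: x ahead of the robot, y to its left, z up, the work surface at z = 0. Lengths are in mm, angles in rad, forces in N, time in s.
With the tool pointing down it reaches from about 325 to 750 mm from the base axis. Payload 7.6 kg.
Tool frame: the origin (TCP) lies midway between the tips of the shut fingers; the grasp point (between the pads) lies 19 mm behind it; z points along the fingers, y is the direction in which the jaws open and shut (so a half turn about z gives the same grasp; the last joint's range is limited). The gripper opens to 85 mm and grips with 20 to 120 N. Pads are 22 mm wide; open, the fingers measure 114 mm over their backs; the gripper's body (76 mm by 85 mm) begins 54 mm behind the grasp point. The pads swing forward as they close: fully open they stand 13 mm farther back than shut.
Start: joints at [1.261, 0.052, 1.401, -0, 1.689, -0.07], TCP at [124.674, 510.002, 231.323] pointing down, gripper open.
Joint ranges: [-2.9, 2.9], [-0.91, 2.17], [0.12, 2.37], [-1.06, 4.2], [0.26, 2.73], [-2.93, 2.93]. Speed limits (rad/s): [2.57, 2.57, 3.01, 3.14, 3.14, 3.14].

### API

Orientations are given as a 3x3 rotation matrix whose columns are the frame's x, y, z axes.
In Python, from cell import ctrl, cams gives the robot as it stands.
- The arm moves only by the tool carry_out, never from a script. Its argument "plan" is a list of rows, each an object with "linear": the shift along the tool's x, y, z in mm, a list of three; "rotation": the turn, a rotation vector about the tool's x, y, z in degrees, a list of three; "fingers": the closure, from -1 (fully open) to 1 (shut). A call has 1 to 8 rows; each row shifts and turns the commanded pose from where the row before left it, along the tool's axes as they then stand; what a row does not reach is not made up. A row lasts 1/8 s, in which the tool goes at most 62.5 mm and 10.7 degrees, less where a joint would pass 70% of its speed; a pose out of reach is approached as far as the arm can. A call with a gripper value outside its range is refused whole. The fingers move at their own pace and stop on an object; "squeeze" is the grip in N (left out, the last holds). Time passes only in rows, so rows that do not move let the fingers close. It gives the time, the measured TCP pose, the force and the opening at its end, in the units of the state.
- ctrl.get_state(): the state, without advancing time (a new reading comes with each control period).
- cams.camera(name): name is "scene" or "top" or "wrist"; returns the picture (400x640x3 uint8, red, green, blue); there is no depth.
- cams.camera_model(name): a dict with "fx", "fy", "cx", "cy" (pixels), "extrinsics" (4x4, takes a point from camera to world coordinates). Camera axes: x right, y up, looking along -z (the intrinsics and any distortion apply to the point x, -y, -z); pixel columns grow to the right and rows downward; lengths in mm; the calibration is good to about 2 mm. A picture is of the moment at which its call begins: read the wrist's pose just before it. camera_model takes no time and is no camera call; for the wrist camera it gives the pose at the moment of the call.
- ctrl.sign_off(): hands the job in, once; it reports no verdict.
The state is a dict: "clock": time; "q": joint angles; "joint_vel": joint speeds; "effort": joint torques, N m; "eef_pos": TCP position; "tcp_rot": TCP orientation; "ft_force": force on the tool from outside, world axes, zero at the start; "moment": the same for the moment, N m; "opening": finger opening in mm.
Only numpy, scipy, OpenCV 4.12 (cv2) and the standard library are available. Lean on these libraries where they do the work, as an engineer would, in place of code of your own. Each camera call takes 0.05 s, during which the arm holds its last target.

### The job

Put the three empty aluminium sorting pots away as one nest, in size order: the middle one standing in the wide low one, and the narrow one standing in the middle one, all upright and right down on their floors. Set the pots down rather than dropping them, leave the wide pot about where it is, and do not disturb the brass pot or the amber jar.

Things in the scene. Friction and masses are not known exactly. Their poses are not given: they have to be found in the camera images.
- large: The wide low pot: round, straight-sided, open-topped, bare pale-grey aluminium, loose on the bench, 0.16 kg. Outside diameter 104 mm, height 28 mm, wall 3 mm, floor 4 mm thick, so the well is 98 mm across. Origin at the centre of its underside, z up.
- medium_c (a point): The middle pot: round, straight-sided, open-topped, bare pale-grey aluminium, loose, upright, 0.1 kg. Outside diameter 60 mm, height 54 mm, wall 3 mm, floor 4 mm thick, so its bore is 54 mm across. The point is on its axis half-way up (27 mm above its underside), z up. Standing in the wide pot, its underside is 4 mm above the bench and its top 26 mm stand above the wide pot's rim, so it can be held there by its outside until it stands.
- small_c (a point): The narrow pot: round, straight-sided, open-topped, bare pale-grey aluminium, loose, upright, 0.055 kg. Outside diameter 32 mm, height 76 mm, wall 2.5 mm. The point is on its axis half-way up (38 mm above its underside), z up. Standing in the middle pot, its top 26 mm stand above that pot's rim, so it can be held there by its outside until it stands.
- brass_c (a point): Bystander: a round open brass pot (yellow metal), outside diameter 52 mm, height 48 mm, not part of the set. The point is on its axis half-way up, z up. The middle, narrow and brass pots and the jar stand in four places, two on each side of the wide pot, in any order.
- jar_c (a point): Bystander: a closed amber glass jar with a black cap, diameter 44 mm, height 70 mm. The point is on its axis half-way up, z up.
Mind the look-alikes: they are no part of the job. What is shaped like the part that bears small_c but green or purple is not meant. Leave any black look-alike of the large alone.

How it is judged:
By the outcome, as a careful person would: the job done as asked, in the order asked, and still so for the second after the job is handed in, with the robot touching nothing.
It also fails if it takes over 53 s, if anything falls off the work surface, if the arm or the gripper's body presses on something with over 40 N, if the wrist force passes 120 N, or if a joint passes its speed limit or range.

## Working session

There is one attempt and no reset: what is moved stays moved. The work goes in short steps, Python scripts to look and compute and a tool call to move; the robot and the scene stay as the last step left them, time stands still between calls to the robot, and variables do not carry over. Pictures are saved under pics/ and viewed, and the job is handed in when it is done.

Besides the shell and the picture viewer there is one more tool, called after "Emit:" by a JSON object that holds its "fn" and its "kwargs". carry_out: Moves the arm, as the interface text tells. Its arguments: {"type":"object","properties":{"plan":{"type":"array"},"squeeze":{"type":"number"}},"required":["plan"]}

```bash
ls; mkdir -p pics; python3 - <<'E'
from cell import ctrl,cams
import cv2,numpy as np
s=ctrl.get_state();print({k:np.round(v,3).tolist() for k,v in s.items()})
for n in("scene","top","wrist"):
    m=cams.camera_model(n);print(n,{k:(np.round(v,3).tolist() if k!='name' else v) for k,v in m.items()})
    cv2.imwrite(f"pics/{n}0.png",cams.camera(n)[:,:,::-1])
E
```

```text
pics
{'clock': 0.0, 'q': [1.261, 0.053, 1.402, 0.0, 1.689, -0.07], 'joint_vel': [-0.0, 0.0, 0.001, -0.002, 0.001, 0.002], 'effort': [0.0, -38.167, -36.018, -0.0, 0.006, -0.0], 'eef_pos': [124.566, 509.691, 230.486], 'tcp_rot': [[-0.971, 0.237, -0.001], [0.237, 0.971, -0.001], [0.0, -0.002, -1.0]], 'ft_force': [-0.668, 0.237, 0.094], 'moment': [0.018, 0.022, -0.059], 'opening': 85.26}
scene {'fx': 418.941, 'fy': 418.941, 'cx': 317.582, 'cy': 196.907, 'extrinsics': [[-0.855, -0.447, 0.263, 817.153], [0.519, -0.74, 0.429, 457.376], [0.002, 0.503, 0.864, 1019.045], [0.0, 0.0, 0.0, 1.0]]}
top {'fx': 494.86, 'fy': 494.86, 'cx': 323.874, 'cy': 207.828, 'extrinsics': [[0.026, 0.997, -0.067, 418.592], [-0.999, 0.025, -0.023, -18.475], [-0.021, 0.068, 0.997, 1124.317], [0.0, 0.0, 0.0, 1.0]]}
wrist {'fx': 307.2, 'fy': 307.2, 'cx': 317.768, 'cy': 197.029, 'extrinsics': [[0.237, -0.937, -0.258, 58.959], [0.971, 0.229, 0.063, 526.869], [0.0, -0.265, 0.964, 372.321], [0.0, 0.0, 0.0, 1.0]]}
```

View pics/scene0.png

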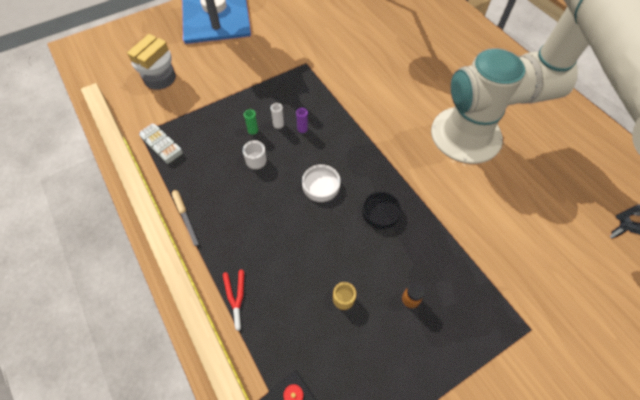

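View pics/top0.png

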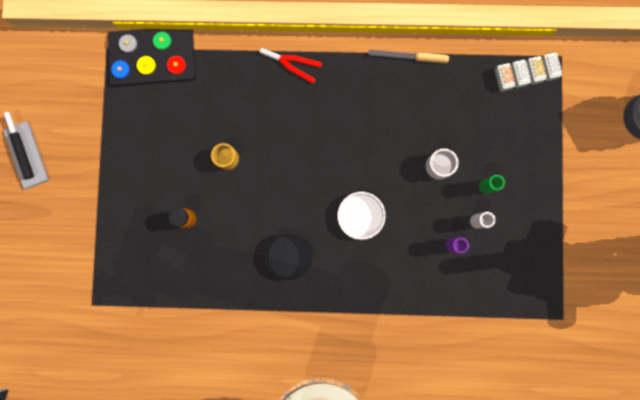

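View pics/wrist0.png

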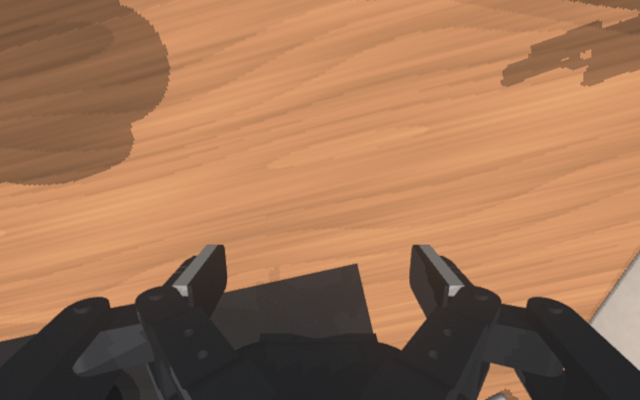

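The scene view has three narrow pots in a group: green (251,122), grey (277,116) and purple (302,120). It also has the grey middle pot (255,155), white-grey wide pot (321,183), black look-alike (381,211), brass pot (344,296) and jar (412,297).

In the top view the same things are at:
- Narrow grey (486,220), with green (497,183) and purple (460,245)
- Middle (442,163)
- Wide (361,215), with its black look-alike (285,257)
- Brass (225,156)
- Jar (182,217)

I choose the grey ones at (486,220), (442,163) and (361,215).

```bash
cat > h.py <<'E'
import cv2,numpy as np
from cell import ctrl,cams
def ray(m,u,v):
    E=np.array(m['extrinsics']);d=E[:3,:3]@np.array([(u-m['cx'])/m['fx'],-(v-m['cy'])/m['fy'],-1.])
    return E[:3,3],d/np.linalg.norm(d)
def plane(m,u,v,z):
    o,d=ray(m,u,v);return o+d*(z-o[2])/d[2]
def tri(rs):
    A=np.zeros((3,3));b=np.zeros(3)
    for o,d in rs:
        P=np.eye(3)-np.outer(d,d);A+=P;b+=P@o
    x=np.linalg.solve(A,b);return x,[np.linalg.norm(np.cross(x-o,d)) for o,d in rs]
def proj(m,p):
    E=np.array(m['extrinsics']);c=E[:3,:3].T@(np.array(p)-E[:3,3])
    return np.array([m['cx']+m['fx']*c[0]/-c[2],m['cy']+m['fy']*c[1]/c[2]])
E
python3 - <<'E'
from h import *
for n,wins in (("top",[(470,205,35,32),(420,142,45,45),(330,185,62,60)]),("scene",[(266,98,25,35),(240,138,30,34),(298,160,48,46)])):
    im=cv2.imread(f"pics/{n}0.png")
    out=[]
    for x,y,w,h in wins:
        out.append(cv2.resize(im[y:y+h,x:x+w],(260,260),interpolation=cv2.INTER_NEAREST))
        hsv=cv2.cvtColor(im,cv2.COLOR_BGR2HSV);mk=((hsv[...,1]<60)&(hsv[...,2]>100)).astype(np.uint8)
        s=np.zeros_like(mk);s[y:y+h,x:x+w]=mk[y:y+h,x:x+w]
        c=max(cv2.findContours(s,0,1)[0],key=cv2.contourArea)
        print(n,cv2.boundingRect(c),cv2.minEnclosingCircle(c),cv2.contourArea(c))
    cv2.imwrite(f"pics/c_{n}.png",np.hstack(out))
m=cams.camera_model("top")
for nm,u,v,z in(("small",486.5,219,76),("green",497,182,76),("purple",460,244,76),("med",443,162,54),("large",361,215,28),("black",285,257,28),("brass",225,155,48),("jar",182,217,70)):
    print(nm,plane(m,u,v,z).round(0))
E
```

```text
top (470, 211, 26, 18) ((482.6000061035156, 219.0), 12.75783634185791) 321.0
top (426, 148, 33, 31) ((442.32977294921875, 163.6702117919922), 16.744890213012695) 748.5
top (337, 191, 49, 49) ((361.1394348144531, 215.16732788085938), 24.630271911621094) 1836.5
scene (270, 102, 14, 27) ((276.5, 115.0), 13.086352348327637) 260.5
scene (242, 140, 24, 29) ((254.5, 154.0), 14.705541610717773) 533.5
scene (301, 164, 40, 38) ((320.8327941894531, 181.8542022705078), 20.041393280029297) 1151.0
small [ 474. -337.   76.]
green [ 553. -359.   76.]
purple [ 420. -282.   76.]
med [ 597. -250.   54.]
large [478. -76.  28.]
black [381.  90.  28.]
brass [602. 228.  48.]
jar [462. 310.  70.]
```

```bash
cd pics; python3 -c "
import cv2,numpy as np
cv2.imwrite('c_both.png',np.vstack([cv2.imread('c_top.png'),cv2.imread('c_scene.png')]))"
```

```text
(no output)
```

View pics/c_both.png

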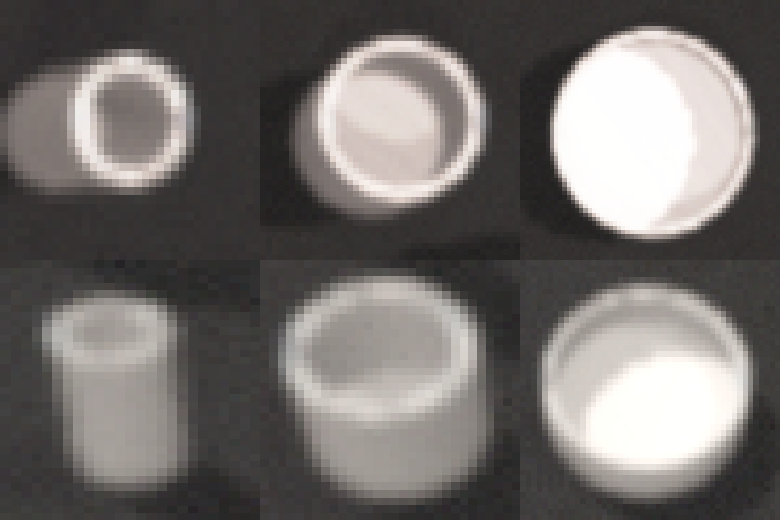

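The crops confirm three bare grey open pots: narrow at top (487,219), middle at (444,162) and wide at (361,215). The next step is a hover for precise wrist-camera measurements.

```bash
python3 - <<'E'
from h import *
T=cams.camera_model("top");S=cams.camera_model("scene")
for nm,a,b in(("small",(487,219),(276,106.8)),("med",(444.2,162),(253.4,149)),("large",(361,215),(321,180))):
    x,r=tri([ray(T,*a),ray(S,*b)]);print(nm,x.round(1),np.round(r,1))
E
```

```text
small [ 474.8 -339.2   75.2] [1. 1.]
med [ 597.6 -253.4   50.4] [0.4 0.4]
large [478.8 -76.2  26.8] [0.5 0.5]
```

Emit:
{"fn": "carry_out", "kwargs": {"plan": [{"linear": [-30, -38, 0], "rotation": [0, 0, 0], "fingers": -1}, {"linear": [-30, -38, 0], "rotation": [0, 0, 0], "fingers": -1}, {"linear": [-30, -38, 0], "rotation": [0, 0, 0], "fingers": -1}, {"linear": [-30, -38, 0], "rotation": [0, 0, 0], "fingers": -1}, {"linear": [-30, -38, 0], "rotation": [0, 0, 0], "fingers": -1}, {"linear": [-30, -38, 0], "rotation": [0, 0, 0], "fingers": -1}, {"linear": [-30, -38, 0], "rotation": [0, 0, 0], "fingers": -1}, {"linear": [-30, -38, 0], "rotation": [0, 0, 0], "fingers": -1}]}}

```text
clock: 1.15
eef_pos: [285.8, 156.2, 231.2]
tcp_rot: [[-0.971, 0.237, 0.0], [0.237, 0.971, 0.0], [-0.0, 0.0, -1.0]]
ft_force: [0.9, 0.5, 0.3]
opening: 85.6
```

Emit:
{"fn": "carry_out", "kwargs": {"plan": [{"linear": [-30, -38, 0], "rotation": [0, 0, 0], "fingers": -1}, {"linear": [-30, -38, 0], "rotation": [0, 0, 0], "fingers": -1}, {"linear": [-30, -38, 0], "rotation": [0, 0, 0], "fingers": -1}, {"linear": [-30, -38, 0], "rotation": [0, 0, 0], "fingers": -1}, {"linear": [-30, -38, 0], "rotation": [0, 0, 0], "fingers": -1}, {"linear": [-30, -38, 0], "rotation": [0, 0, 0], "fingers": -1}, {"linear": [-30, -38, 0], "rotation": [0, 0, 0], "fingers": -1}, {"linear": [0, 0, 0], "rotation": [0, 0, 0], "fingers": -1}]}}

```text
clock: 2.15
eef_pos: [426.5, -152.7, 230.1]
tcp_rot: [[-0.971, 0.241, -0.002], [0.241, 0.971, 0.001], [0.002, 0.0, -1.0]]
ft_force: [-0.9, -0.3, 0.8]
opening: 85.5
```

```bash
python3 - <<'E'
from h import *
import json
s=ctrl.get_state();print(s['clock'],np.round(s['eef_pos'],1),np.round(s['tcp_rot'],3).tolist(),np.round(s['joint_vel'],3))
m=cams.camera_model("wrist");json.dump({k:np.array(v).tolist() for k,v in m.items()},open("w1.json","w"))
cv2.imwrite("pics/w1.png",cams.camera("wrist")[:,:,::-1])
E
```

```text
2.15 [ 426.5 -152.7  230.1] [[-0.971, 0.241, -0.002], [0.241, 0.971, 0.001], [0.002, 0.0, -1.0]] [ 0.051 -0.056  0.039  0.017  0.021  0.032]
```

View pics/w1.png

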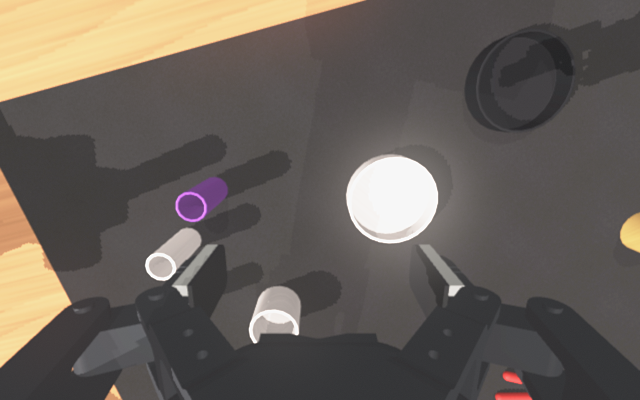

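The wrist view shows the wide pot (392,198), the narrow grey pot's rim at (161,265) with purple beside it (191,206), and the middle pot partly hidden (275,315). The static triangulation gives rim heights of 75, 50 and 27 mm, which match the given sizes to within 4 mm. I'll refine the wide and narrow pots from this view.

```bash
python3 - <<'E'
from h import *
import json
m=json.load(open("w1.json"));im=cv2.imread("pics/w1.png")
E=np.array(m['extrinsics']);print(E[:3,3].round(1))
def crop(x,y,w,h):return cv2.resize(im[y:y+h,x:x+w],(390,390),interpolation=cv2.INTER_CUBIC)
cv2.imwrite("pics/w1c.png",np.hstack([crop(140,220,70,70),crop(335,145,110,110)]))
for nm,p,r in(("large",(478.8,-76.2,28),52),("small",(474.8,-339.2,76),16),("med",(597.6,-253.4,54),30)):
    print(nm,proj(m,p).round(1))
# extents of large
hsv=cv2.cvtColor(im,cv2.COLOR_BGR2HSV)
for nm,(x,y,w,h),th in(("large",(335,145,110,110),150),("small",(140,220,70,70),120)):
    g=im[y:y+h,x:x+w].min(2)>th
    c=max(cv2.findContours(g.astype(np.uint8),0,1)[0],key=cv2.contourArea)+[x,y]
    print(nm,cv2.boundingRect(c),cv2.fitEllipse(c))
E
```

```text
[ 361.2 -135.6  372. ]
large [391. 202.]
small [157.4 268.3]
med [270.2 332.5]
large (346, 154, 92, 90) ((391.4099426269531, 198.4086456298828), (88.23324584960938, 91.3454360961914), 84.56900024414062)
small (145, 228, 57, 53) ((171.84939575195312, 254.5549774169922), (30.382259368896484, 70.82933807373047), 47.31678771972656)
```

View pics/w1c.png

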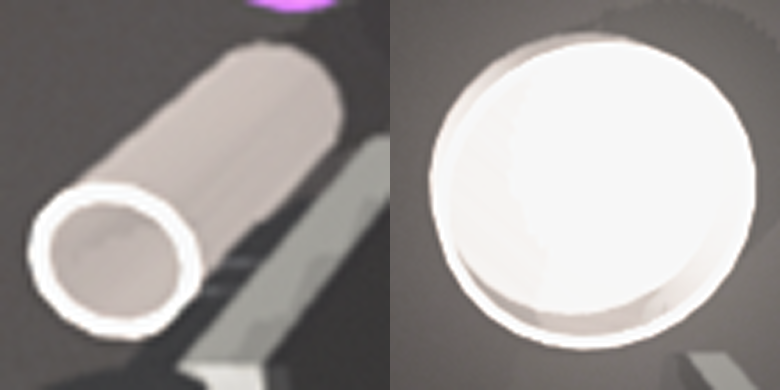

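```bash
python3 - <<'E'
from h import *
import json
m=json.load(open("w1.json"));T=cams.camera_model("top");S=cams.camera_model("scene")
for nm,w,a,b,z in(("small",(160.2,266.4),(487,219),(276,106.8),76),("large",(391.8,199.3),(361,215),(321,180),28)):
    print(nm,plane(m,*w,z).round(1),plane(T,*a,z).round(1),plane(S,*b,z).round(1),*[np.round(q,1) for q in tri([ray(m,*w),ray(T,*a),ray(S,*b)])])
x=np.array([597.6,-253.4,150]);s=ctrl.get_state();print(np.array(s['tcp_rot']).T@(x-s['eef_pos']))
E
```

```text
small [ 473.4 -335.5   76. ] [ 474.  -338.4   76. ] [ 475.7 -339.4   76. ] [ 474.7 -339.1   73.7] [1.7 0.6 1.8]
large [475.8 -74.7  28. ] [478.3 -75.8  28. ] [479.5 -75.9  28. ] [477.9 -75.7  26.2] [2.  0.5 1.5]
[-190.99189887  -58.11113648   79.97742444]
```

Emit:
{"fn": "carry_out", "kwargs": {"plan": [{"linear": [-38, -12, 10], "rotation": [0, 0, 0], "fingers": -1}, {"linear": [-38, -12, 15], "rotation": [0, 0, 0], "fingers": -1}, {"linear": [-38, -12, 15], "rotation": [0, 0, 0], "fingers": -1}, {"linear": [-38, -12, 20], "rotation": [0, 0, 0], "fingers": -1}, {"linear": [-38, -10, 20], "rotation": [0, 0, 0], "fingers": -1}, {"linear": [0, 0, 0], "rotation": [0, 0, 0], "fingers": -1}]}}

```text
clock: 2.95
eef_pos: [597.1, -250.8, 146.7]
tcp_rot: [[-0.972, 0.237, -0.006], [0.237, 0.972, 0.003], [0.007, 0.002, -1.0]]
ft_force: [-1.2, 0.6, -0.1]
opening: 85.4
```

```bash
python3 - <<'E'
from h import *
import json
s=ctrl.get_state();print(s['clock'],np.round(s['eef_pos'],1),np.round(s['tcp_rot'],3).tolist(),np.round(s['joint_vel'],3))
m=cams.camera_model("wrist");json.dump({k:np.array(v).tolist() for k,v in m.items()},open("w2.json","w"))
cv2.imwrite("pics/w2.png",cams.camera("wrist")[:,:,::-1])
print(proj(m,(597.6,-253.4,54)))
E
```

```text
2.95 [ 597.1 -250.8  146.7] [[-0.972, 0.237, -0.006], [0.237, 0.972, 0.003], [0.007, 0.002, -1.0]] [ 0.004 -0.104  0.029  0.     0.023 -0.   ]
[313.06346189 203.17807587]
```

View pics/w2.png

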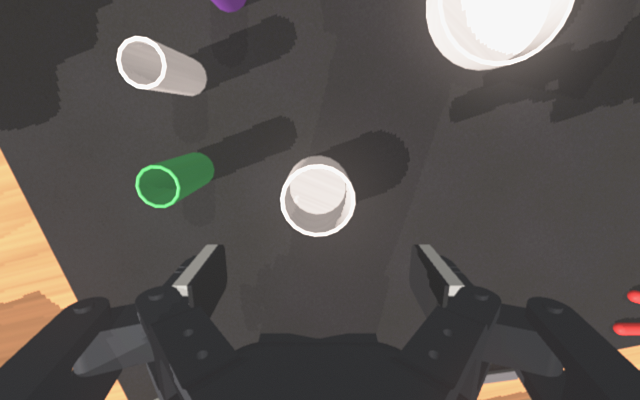

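The middle pot's rim is at (318,200), ahead of the open fingers, with the narrow grey rim at (141,62) and green at (158,186).

```bash
python3 - <<'E'
from h import *
import json
m=json.load(open("w2.json"));im=cv2.imread("pics/w2.png")
T=cams.camera_model("top");S=cams.camera_model("scene");m1=json.load(open("w1.json"))
def rim(x,y,w,h,th):
    g=(im[y:y+h,x:x+w].min(2)>th).astype(np.uint8)
    c=max(cv2.findContours(g,0,1)[0],key=lambda c:cv2.boundingRect(c)[2])+[x,y]
    return cv2.fitEllipse(cv2.convexHull(c))
for th in(200,225,240):
  print(th,rim(270,150,100,95,th),rim(105,30,110,70,th))
a=rim(270,150,100,95,240)[0];b=rim(105,30,110,70,240)[0]
w=(317.8,200);print("med",plane(m,*w,54),tri([ray(m,*w),ray(T,444.2,162),ray(S,253.4,149)]))
w=(141,62);print("small",plane(m,*w,76),tri([ray(m,*w),ray(m1,160.2,266.4)]))
s=ctrl.get_state();print(np.array(s['tcp_rot']).T@(plane(m,317.8,200,54)-s['eef_pos']))
E
```

```text
200 ((317.02264404296875, 199.36785888671875), (72.91178894042969, 75.70071411132812), 122.0645980834961) ((141.06361389160156, 62.31251907348633), (47.66094207763672, 55.74658203125), 147.0784912109375)
225 ((317.23828125, 199.833740234375), (72.01761627197266, 74.64624786376953), 94.06260681152344) ((141.17738342285156, 62.17991638183594), (47.222347259521484, 55.18756866455078), 146.90318298339844)
240 ((317.23944091796875, 199.86997985839844), (71.67719268798828, 74.29762268066406), 94.49945831298828) ((140.96478271484375, 62.12737274169922), (46.60699462890625, 54.75080108642578), 148.2475128173828)
med [ 595.94363985 -249.11694142   54.        ] (array([ 597.19152044, -251.1365119 ,   52.97786184]), [np.float64(2.1517856451567816), np.float64(1.4294449009473025), np.float64(1.4439482233345218)])
small [ 473.89082551 -336.1305746    76.        ] (array([ 473.73409274, -336.321382  ,   75.13973584]), [np.float64(0.20572989845571238), np.float64(0.20572989845569656)])
[ 1.06309185  1.22680403 95.37854383]
```

Emit:
{"fn": "carry_out", "kwargs": {"plan": [{"linear": [0.5, 0.5, 35], "rotation": [0, 0, 0], "fingers": -1}, {"linear": [0, 0, 40], "rotation": [0, 0, 0], "fingers": -1}, {"linear": [0, 0, 30], "rotation": [0, 0, 0], "fingers": -1}, {"linear": [0, 0, 20], "rotation": [0, 0, 0], "fingers": -1}, {"linear": [0, 0, 0], "rotation": [0, 0, 0], "fingers": -1}], "squeeze": 30}}

```text
clock: 3.62
eef_pos: [596.3, -250.7, 26.2]
tcp_rot: [[-0.972, 0.237, -0.001], [0.237, 0.972, 0.001], [0.001, 0.0, -1.0]]
ft_force: [0.2, -0.0, 0.6]
opening: 85.1
```

Emit:
{"fn": "carry_out", "kwargs": {"plan": [{"linear": [0, 0, 0], "rotation": [0, 0, 0], "fingers": 1}, {"linear": [0, 0, 0], "rotation": [0, 0, 0], "fingers": 1}, {"linear": [0, 0, 0], "rotation": [0, 0, 0], "fingers": 1}, {"linear": [0, 0, 0], "rotation": [0, 0, 0], "fingers": 1}, {"linear": [0, 0, 0], "rotation": [0, 0, 0], "fingers": 1}, {"linear": [0, 0, 0], "rotation": [0, 0, 0], "fingers": 1}]}}

```text
clock: 4.38
eef_pos: [598.0, -251.9, 28.8]
tcp_rot: [[-0.971, 0.238, 0.003], [0.238, 0.971, -0.001], [-0.004, -0.001, -1.0]]
ft_force: [0.7, 0.9, 6.8]
opening: 58.4
```

```bash
python3 - <<'E'
from h import *
cv2.imwrite("pics/w3.png",cams.camera("wrist")[:,:,::-1])
s=ctrl.get_state();print(s['clock'],s['eef_pos'],s['ft_force'],s['opening'])
E
```

```text
4.425 [ 598.00680669 -251.94757517   28.78489531] [-0.86338786 -0.15699921  5.70452895] 58.33934903070658
```

View pics/w3.png

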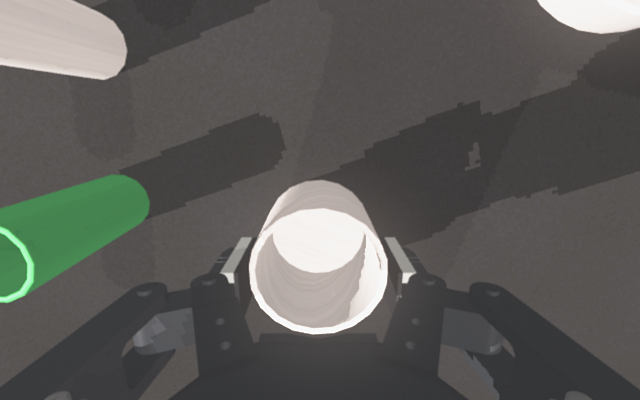

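Emit:
{"fn": "carry_out", "kwargs": {"plan": [{"linear": [0, 0, -15], "rotation": [0, 0, 0], "fingers": 1}, {"linear": [0, 0, -30], "rotation": [0, 0, 0], "fingers": 1}, {"linear": [0, 0, -35], "rotation": [0, 0, 0], "fingers": 1}, {"linear": [15, 13, 0], "rotation": [0, 0, 0], "fingers": 1}, {"linear": [30, 27, 0], "rotation": [0, 0, 0], "fingers": 1}, {"linear": [30, 27, 0], "rotation": [0, 0, 0], "fingers": 1}, {"linear": [30, 27, 0], "rotation": [0, 0, 0], "fingers": 1}, {"linear": [30, 27, 0], "rotation": [0, 0, 0], "fingers": 1}]}}

```text
clock: 5.42
eef_pos: [493.7, -100.9, 107.2]
tcp_rot: [[-0.971, 0.238, 0.001], [0.238, 0.971, -0.0], [-0.001, 0.0, -1.0]]
ft_force: [0.2, 0.2, -1.2]
opening: 58.4
```

Emit:
{"fn": "carry_out", "kwargs": {"plan": [{"linear": [15, 15, 0], "rotation": [0, 0, 0], "fingers": 1}, {"linear": [10, 7, 0], "rotation": [0, 0, 0], "fingers": 1}, {"linear": [0, 0, 0], "rotation": [0, 0, 0], "fingers": 1}, {"linear": [0, 0, 0], "rotation": [0, 0, 0], "fingers": 1}]}}

```text
clock: 5.92
eef_pos: [475.8, -75.1, 106.6]
tcp_rot: [[-0.971, 0.238, 0.001], [0.238, 0.971, -0.0], [-0.001, -0.0, -1.0]]
ft_force: [-0.6, 0.2, -1.0]
opening: 58.6
```

```bash
python3 - <<'E'
from h import *
import json
s=ctrl.get_state();print(s['clock'],np.round(s['eef_pos'],1),np.round(s['tcp_rot'],3).tolist(),s['ft_force'],s['opening'])
m=cams.camera_model("wrist");json.dump({k:np.array(v).tolist() for k,v in m.items()},open("w4.json","w"))
cv2.imwrite("pics/w4.png",cams.camera("wrist")[:,:,::-1])
print(proj(m,(476.5,-75,28)))
E
```

```text
5.925 [475.8 -75.1 106.6] [[-0.971, 0.238, 0.001], [0.238, 0.971, -0.0], [-0.001, -0.0, -1.0]] [-0.56860658  0.17600066 -1.03696084] 58.572890136204656
[316.57797676 207.13361713]
```

View pics/w4.png

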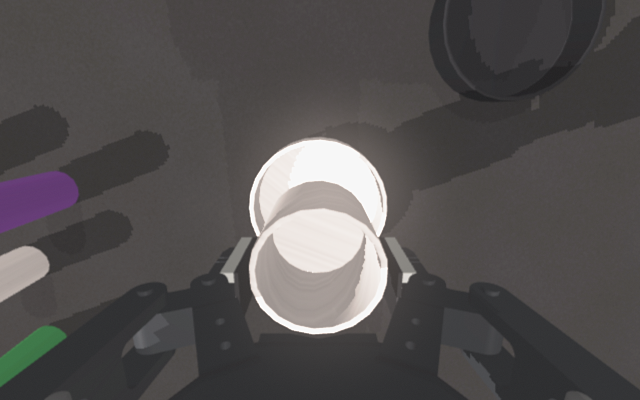

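The wide rim is at (318,205), straight below the held pot (318,270), so the lateral fit is fine. I lower it gently from here.

Emit:
{"fn": "carry_out", "kwargs": {"plan": [{"linear": [0, 0, 15], "rotation": [0, 0, 0], "fingers": 1}, {"linear": [0, 0, 25], "rotation": [0, 0, 0], "fingers": 1}, {"linear": [0, 0, 20], "rotation": [0, 0, 0], "fingers": 1}, {"linear": [0, 0, 8], "rotation": [0, 0, 0], "fingers": 1}, {"linear": [0, 0, 0], "rotation": [0, 0, 0], "fingers": 1}, {"linear": [0, 0, 0], "rotation": [0, 0, 0], "fingers": 1}]}}

```text
clock: 6.72
eef_pos: [475.9, -74.7, 39.0]
tcp_rot: [[-0.971, 0.238, 0.001], [0.238, 0.971, -0.0], [-0.001, 0.0, -1.0]]
ft_force: [0.4, 0.8, -0.9]
opening: 58.3
```

Emit:
{"fn": "carry_out", "kwargs": {"plan": [{"linear": [0, 0, 2], "rotation": [0, 0, 0], "fingers": 1}, {"linear": [0, 0, 1], "rotation": [0, 0, 0], "fingers": 1}, {"linear": [0, 0, 1], "rotation": [0, 0, 0], "fingers": 1}, {"linear": [0, 0, 0], "rotation": [0, 0, 0], "fingers": 1}, {"linear": [0, 0, 0], "rotation": [0, 0, 0], "fingers": 1}]}}

```text
clock: 7.35
eef_pos: [475.4, -74.5, 34.3]
tcp_rot: [[-0.971, 0.238, 0.0], [0.238, 0.971, 0.0], [-0.0, 0.0, -1.0]]
ft_force: [-0.4, 0.4, -0.6]
opening: 58.2
```

Emit:
{"fn": "carry_out", "kwargs": {"plan": [{"linear": [0, 0, 1], "rotation": [0, 0, 0], "fingers": 1}, {"linear": [0, 0, 1], "rotation": [0, 0, 0], "fingers": 1}, {"linear": [0, 0, 0], "rotation": [0, 0, 0], "fingers": 1}, {"linear": [0, 0, 0], "rotation": [0, 0, 0], "fingers": 1}]}}

```text
clock: 7.85
eef_pos: [475.5, -74.5, 32.8]
tcp_rot: [[-0.971, 0.237, 0.0], [0.237, 0.971, -0.0], [-0.0, 0.0, -1.0]]
ft_force: [-3.7, 2.0, 5.7]
opening: 58.2
```

Contact came at the expected height: TCP z is 32.8 mm, against 28.8 + 4. Releasing now.

Emit:
{"fn": "carry_out", "kwargs": {"plan": [{"linear": [0, 0, 0], "rotation": [0, 0, 0], "fingers": -0.6}, {"linear": [0, 0, 0], "rotation": [0, 0, 0], "fingers": -1}, {"linear": [0, 0, 0], "rotation": [0, 0, 0], "fingers": -1}, {"linear": [0, 0, 0], "rotation": [0, 0, 0], "fingers": -1}, {"linear": [0, 0, -15], "rotation": [0, 0, 0], "fingers": -1}, {"linear": [0, 0, -30], "rotation": [0, 0, 0], "fingers": -1}, {"linear": [0, 0, -40], "rotation": [0, 0, 0], "fingers": -1}, {"linear": [0, 0, -20], "rotation": [0, 0, 0], "fingers": -1}]}}

```text
clock: 8.85
eef_pos: [476.4, -74.7, 141.0]
tcp_rot: [[-0.971, 0.237, 0.005], [0.237, 0.971, -0.001], [-0.005, 0.0, -1.0]]
ft_force: [-0.5, -0.1, -0.1]
opening: 85.5
```

```bash
python3 - <<'E'
from h import *
import json
m=cams.camera_model("wrist");s=ctrl.get_state();json.dump({k:np.array(v).tolist() for k,v in m.items()},open("w5.json","w"))
cv2.imwrite("pics/w5.png",cams.camera("wrist")[:,:,::-1])
print(s['eef_pos'],proj(m,(476.5,-75,28)),proj(m,(475.5,-74.5,58)))
R=np.array(s['tcp_rot'])
print(R.T@(np.array([474,-336.5,150])-s['eef_pos']))
E
```

```text
[476.40143758 -74.72937958 140.99361827] [316.02841554 194.14622994] [316.19980873 203.01504975]
[ -59.87472964 -254.85092103   -8.76152555]
```

View pics/w5.png

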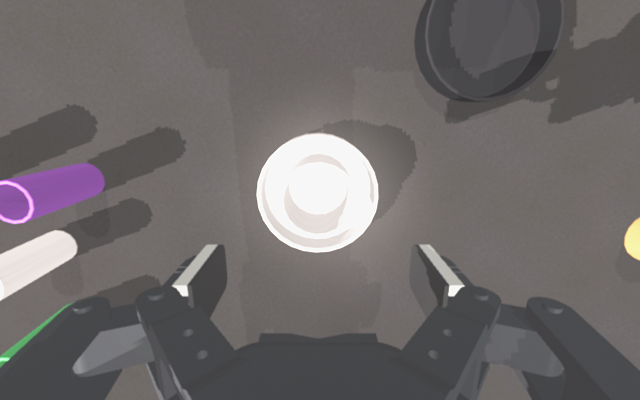

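The middle pot stands upright in the wide pot's well, with the wide rim around (318,193). A contrast crop should give the middle rim centre, which is the next target.

```bash
python3 - <<'E'
from h import *
im=cv2.imread("pics/w5.png")[120:265,245:390].astype(float)
g=np.clip((im-150)*255/105,0,255).astype(np.uint8)
g=cv2.resize(g,(580,580),interpolation=cv2.INTER_CUBIC)
cv2.imwrite("pics/w5c.png",g)
E
```

```text
(no output)
```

View pics/w5c.png

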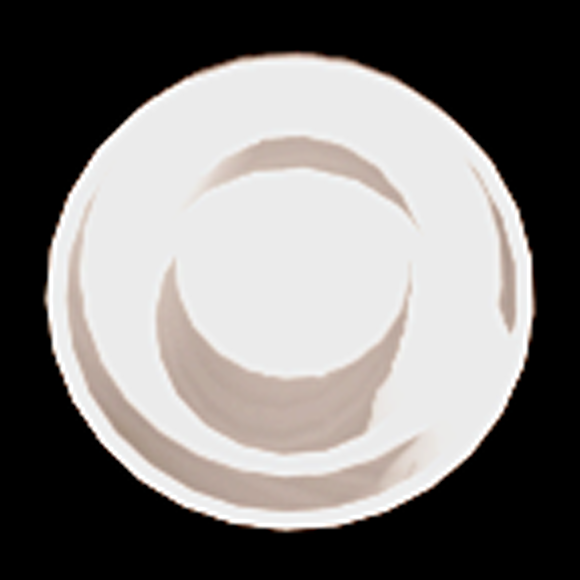

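```bash
python3 - <<'E'
from h import *
import json
m=json.load(open("w5.json"))
print(plane(m,320.1,197.6,58),"large",plane(m,245+290/4-.4,120+291/4-.4,28), np.array(m['extrinsics'])[:3,3])
E
```

```text
[472.03610153 -70.60028347  58.        ] large [475.17097384 -73.72815452  28.        ] [410.05021381 -57.64678999 282.42457649]
```

Emit:
{"fn": "carry_out", "kwargs": {"plan": [{"linear": [-6, -30, 0], "rotation": [0, 0, 0], "fingers": -0.6}, {"linear": [-6, -40, 0], "rotation": [0, 0, 0], "fingers": -0.5}, {"linear": [-12, -40, 0], "rotation": [0, 0, 0], "fingers": -0.5}, {"linear": [-12, -40, -5], "rotation": [0, 0, 0], "fingers": -0.5}, {"linear": [-12, -40, -4], "rotation": [0, 0, 0], "fingers": -0.5}, {"linear": [-6, -40, 0], "rotation": [0, 0, 0], "fingers": -0.5}, {"linear": [-6, -25, 0], "rotation": [0, 0, 0], "fingers": -0.5}, {"linear": [0, 0, 0], "rotation": [0, 0, 0], "fingers": -0.5}]}}

```text
clock: 9.9
eef_pos: [472.6, -337.8, 146.0]
tcp_rot: [[-0.971, 0.24, -0.0], [0.24, 0.971, 0.0], [0.0, 0.0, -1.0]]
ft_force: [-1.0, 0.7, -0.2]
opening: 64.1
```

```bash
python3 - <<'E'
from h import *
import json
m=cams.camera_model("wrist");s=ctrl.get_state();json.dump({k:np.array(v).tolist() for k,v in m.items()},open("w6.json","w"))
im=cams.camera("wrist")[:,:,::-1];cv2.imwrite("pics/w6.png",im)
print(s['eef_pos'],s['joint_vel'],s['opening'],proj(m,(474,-336.5,76)))
R=np.array(s['tcp_rot'])
print(R.T@(np.array([474,-336.5,76])-s['eef_pos']))
E
```

```text
[ 472.58412697 -337.78885073  146.0469748 ] [ 0.03873694 -0.02379997  0.02946792  0.01000509  0.00434648  0.01524326] 64.05044508714356 [318.29115645 211.23445359]
[-1.09055595  1.58032943 70.04682547]
```

View pics/w6.png

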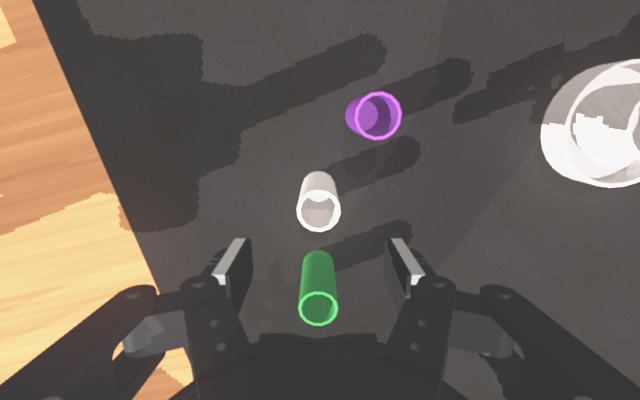

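The narrow grey rim is at (318,210), centred between the fingers' lines. Purple (378,116) and green (318,308) are both clear of the jaws, so I descend. The middle pot's rim is visible at the right.

Emit:
{"fn": "carry_out", "kwargs": {"plan": [{"linear": [0, 1, 20], "rotation": [0, 0, 0], "fingers": -0.5}, {"linear": [0, 0, 35], "rotation": [0, 0, 0], "fingers": -0.5}, {"linear": [0, 0, 28], "rotation": [0, 0, 0], "fingers": -0.5}, {"linear": [0, 0, 10], "rotation": [0, 0, 0], "fingers": -0.5}, {"linear": [0, 0, 0], "rotation": [0, 0, 0], "fingers": -0.5}, {"linear": [0, 0, 0], "rotation": [0, 0, 0], "fingers": -0.5}]}}

```text
clock: 10.7
eef_pos: [474.1, -335.8, 55.0]
tcp_rot: [[-0.971, 0.237, 0.002], [0.237, 0.971, -0.002], [-0.002, -0.001, -1.0]]
ft_force: [0.2, 0.3, 0.2]
opening: 64.4
```

Emit:
{"fn": "carry_out", "kwargs": {"plan": [{"linear": [0, 0, 0], "rotation": [0, 0, 0], "fingers": 1}, {"linear": [0, 0, 0], "rotation": [0, 0, 0], "fingers": 1}, {"linear": [0, 0, 0], "rotation": [0, 0, 0], "fingers": 1}, {"linear": [0, 0, 0], "rotation": [0, 0, 0], "fingers": 1}, {"linear": [0, 0, 0], "rotation": [0, 0, 0], "fingers": 1}, {"linear": [0, 0, 0], "rotation": [0, 0, 0], "fingers": 1}], "squeeze": 25}}

```text
clock: 11.45
eef_pos: [473.7, -335.9, 54.0]
tcp_rot: [[-0.971, 0.238, 0.001], [0.238, 0.971, -0.001], [-0.001, -0.001, -1.0]]
ft_force: [-0.9, -1.1, 6.5]
opening: 30.0
```

```bash
python3 - <<'E'
from h import *
im=cams.camera("wrist")[:,:,::-1];cv2.imwrite("pics/w7.png",im)
print(ctrl.get_state()['eef_pos'])
E
```

```text
[ 473.69170953 -335.82535737   54.0138289 ]
```

View pics/w7.png

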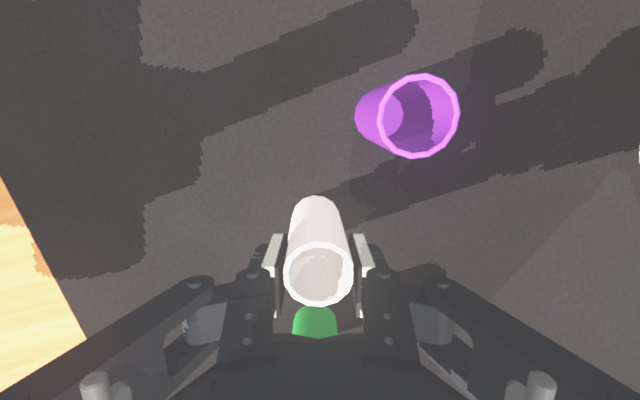

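The narrow pot is held, with its rim at (318,274) between the pads. I lift and move to an offset hover with a clear view of the middle rim.

Emit:
{"fn": "carry_out", "kwargs": {"plan": [{"linear": [0, 0, -15], "rotation": [0, 0, 0], "fingers": 1}, {"linear": [0, 0, -40], "rotation": [0, 0, 0], "fingers": 1}, {"linear": [0, 0, -40], "rotation": [0, 0, 0], "fingers": 1}, {"linear": [0, 15, -10], "rotation": [0, 0, 0], "fingers": 1}, {"linear": [2, 30, -5], "rotation": [0, 0, 0], "fingers": 1}, {"linear": [2, 40, 0], "rotation": [0, 0, 0], "fingers": 1}, {"linear": [2, 40, 0], "rotation": [0, 0, 0], "fingers": 1}, {"linear": [2, 40, 0], "rotation": [0, 0, 0], "fingers": 1}]}}

```text
clock: 12.5
eef_pos: [504.2, -171.0, 161.9]
tcp_rot: [[-0.971, 0.237, -0.002], [0.237, 0.971, 0.001], [0.002, 0.001, -1.0]]
ft_force: [1.0, 0.4, -1.2]
opening: 30.1
```

Emit:
{"fn": "carry_out", "kwargs": {"plan": [{"linear": [2, 40, 0], "rotation": [0, 0, 0], "fingers": 1}, {"linear": [2, 30, 0], "rotation": [0, 0, 0], "fingers": 1}, {"linear": [0, 19, 0], "rotation": [0, 0, 0], "fingers": 1}, {"linear": [0, 0, 0], "rotation": [0, 0, 0], "fingers": 1}, {"linear": [0, 0, 0], "rotation": [0, 0, 0], "fingers": 1}, {"linear": [0, 0, 0], "rotation": [0, 0, 0], "fingers": 1}]}}

```text
clock: 13.25
eef_pos: [521.8, -86.8, 163.2]
tcp_rot: [[-0.971, 0.239, -0.0], [0.239, 0.971, -0.0], [0.0, -0.0, -1.0]]
ft_force: [0.6, 0.3, -0.8]
opening: 30.3
```

```bash
python3 - <<'E'
from h import *
import json
m=cams.camera_model("wrist");s=ctrl.get_state();json.dump({k:np.array(v).tolist() for k,v in m.items()},open("w8.json","w"))
im=cams.camera("wrist")[:,:,::-1];cv2.imwrite("pics/w8.png",im)
print(s['clock'],s['eef_pos'],s['joint_vel'],s['ft_force'],proj(m,(474,-72,58)))
t=cams.camera("top")[:,:,::-1];cv2.imwrite("pics/t8.png",t)
u,v=proj(m,(474,-72,58)).astype(int)
c=im[v-80:v+80,u-80:u+80].astype(float);c=cv2.resize(np.clip((c-150)*2.4,0,255).astype(np.uint8),(400,400),interpolation=cv2.INTER_CUBIC)
c2=cv2.resize(np.clip((t[185:245,330:390].astype(float)-150)*2.4,0,255).astype(np.uint8),(400,400),interpolation=cv2.INTER_CUBIC)
cv2.imwrite("pics/w8c.png",np.hstack([c,c2]));print(u,v)
E
```

```text
13.25 [521.83722001 -86.83621252 163.16856336] [ 0.00027757 -0.00048911 -0.00177546  0.00151975  0.00199941  0.00097248] [ 0.64610297  0.29461527 -0.8192372 ] [320.01821754 135.96787795]
320 135
```

View pics/w8.png

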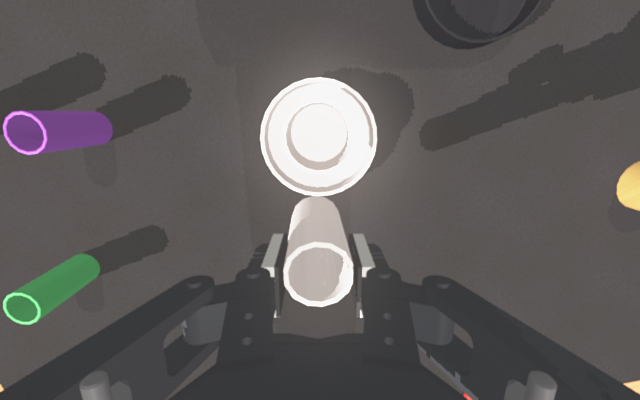

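View pics/w8c.png

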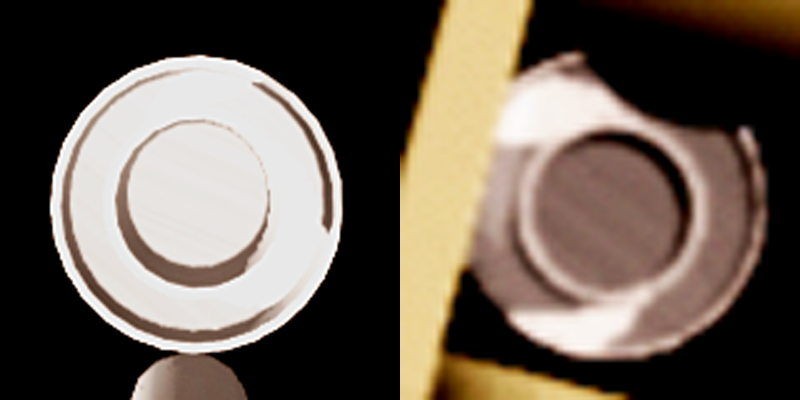

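Bore centre (319,136) in the wrist view, against (320,136) predicted for (474, -72, 58). The axis is therefore about (474, -72.5). The shift needed is tool x +50, y +2.5.

Emit:
{"fn": "carry_out", "kwargs": {"plan": [{"linear": [15, 1, 0], "rotation": [0, 0, 0], "fingers": 1}, {"linear": [25, 1, 0], "rotation": [0, 0, 0], "fingers": 1}, {"linear": [10, 0.5, 0], "rotation": [0, 0, 0], "fingers": 1}, {"linear": [0, 0, 15], "rotation": [0, 0, 0], "fingers": 1}, {"linear": [0, 0, 15], "rotation": [0, 0, 0], "fingers": 1}, {"linear": [0, 0, 0], "rotation": [0, 0, 0], "fingers": 1}, {"linear": [0, 0, 0], "rotation": [0, 0, 0], "fingers": 1}]}}

```text
clock: 14.22
eef_pos: [474.3, -71.7, 133.1]
tcp_rot: [[-0.971, 0.238, -0.0], [0.238, 0.971, 0.0], [0.0, 0.0, -1.0]]
ft_force: [0.3, -1.2, 0.6]
opening: 30.4
```

```bash
python3 - <<'E'
from h import *
m=cams.camera_model("wrist");s=ctrl.get_state()
T=cams.camera_model("top");print("top med",plane(T,361.3,216.8,58))
im=cams.camera("wrist")[:,:,::-1];cv2.imwrite("pics/w9.png",im)
print(s['eef_pos'],s['ft_force'],"pred med",proj(m,(474,-72.5,58)))
E
```

```text
top med [472.80224919 -74.99559092  58.        ]
[474.26154172 -71.69332808 133.10589145] [ 0.347153   -1.16300599  0.60488197] pred med [314.9970543  207.64966808]
```

View pics/w9.png

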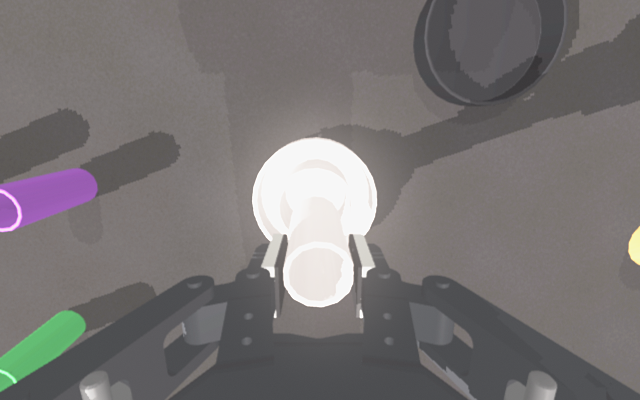

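The pot is aligned over the bore (column about 316 against 318), well inside the 11 mm clearance. Lowering.

Emit:
{"fn": "carry_out", "kwargs": {"plan": [{"linear": [0, -1, 10], "rotation": [0, 0, 0], "fingers": 1}, {"linear": [0, 0, 12], "rotation": [0, 0, 0], "fingers": 1}, {"linear": [0, 0, 12], "rotation": [0, 0, 0], "fingers": 1}, {"linear": [0, 0, 12], "rotation": [0, 0, 0], "fingers": 1}, {"linear": [0, 0, 12], "rotation": [0, 0, 0], "fingers": 1}, {"linear": [0, 0, 7], "rotation": [0, 0, 0], "fingers": 1}, {"linear": [0, 0, 0], "rotation": [0, 0, 0], "fingers": 1}, {"linear": [0, 0, 0], "rotation": [0, 0, 0], "fingers": 1}]}}

```text
clock: 15.28
eef_pos: [474.1, -72.7, 68.7]
tcp_rot: [[-0.971, 0.238, 0.001], [0.238, 0.971, -0.0], [-0.001, 0.0, -1.0]]
ft_force: [0.5, -0.1, -0.5]
opening: 30.1
```

Emit:
{"fn": "carry_out", "kwargs": {"plan": [{"linear": [0, 0, 1], "rotation": [0, 0, 0], "fingers": 1}, {"linear": [0, 0, 1], "rotation": [0, 0, 0], "fingers": 1}, {"linear": [0, 0, 0], "rotation": [0, 0, 0], "fingers": 1}, {"linear": [0, 0, 0], "rotation": [0, 0, 0], "fingers": 1}]}}

```text
clock: 15.78
eef_pos: [473.8, -72.6, 66.3]
tcp_rot: [[-0.971, 0.237, 0.0], [0.237, 0.971, 0.0], [-0.0, 0.0, -1.0]]
ft_force: [0.6, -0.0, -0.6]
opening: 30.3
```

Emit:
{"fn": "carry_out", "kwargs": {"plan": [{"linear": [0, 0, 1], "rotation": [0, 0, 0], "fingers": 1}, {"linear": [0, 0, 1], "rotation": [0, 0, 0], "fingers": 1}, {"linear": [0, 0, 0], "rotation": [0, 0, 0], "fingers": 1}, {"linear": [0, 0, 0], "rotation": [0, 0, 0], "fingers": 1}]}}

```text
clock: 16.27
eef_pos: [473.8, -72.6, 64.3]
tcp_rot: [[-0.971, 0.238, 0.0], [0.238, 0.971, 0.0], [0.0, 0.0, -1.0]]
ft_force: [0.4, -0.5, -0.9]
opening: 30.2
```

Emit:
{"fn": "carry_out", "kwargs": {"plan": [{"linear": [0, 0, 1], "rotation": [0, 0, 0], "fingers": 1}, {"linear": [0, 0, 0], "rotation": [0, 0, 0], "fingers": 1}, {"linear": [0, 0, 0], "rotation": [0, 0, 0], "fingers": 1}]}}

```text
clock: 16.65
eef_pos: [473.8, -72.6, 63.3]
tcp_rot: [[-0.971, 0.237, 0.0], [0.237, 0.971, 0.0], [0.0, 0.0, -1.0]]
ft_force: [0.6, 0.1, -0.9]
opening: 30.2
```

Emit:
{"fn": "carry_out", "kwargs": {"plan": [{"linear": [0, 0, 1], "rotation": [0, 0, 0], "fingers": 1}, {"linear": [0, 0, 0.5], "rotation": [0, 0, 0], "fingers": 1}, {"linear": [0, 0, 0], "rotation": [0, 0, 0], "fingers": 1}, {"linear": [0, 0, 0], "rotation": [0, 0, 0], "fingers": 1}]}}

```text
clock: 17.15
eef_pos: [474.0, -72.6, 62.0]
tcp_rot: [[-0.971, 0.237, 0.0], [0.237, 0.971, -0.0], [-0.0, 0.0, -1.0]]
ft_force: [-0.3, -0.5, 3.0]
opening: 30.4
```

Contact at TCP z 62.0 mm, exactly 54 + 8. Releasing and backing straight up.

Emit:
{"fn": "carry_out", "kwargs": {"plan": [{"linear": [0, 0, 0], "rotation": [0, 0, 0], "fingers": 0}, {"linear": [0, 0, 0], "rotation": [0, 0, 0], "fingers": -0.5}, {"linear": [0, 0, 0], "rotation": [0, 0, 0], "fingers": -0.7}, {"linear": [0, 0, 0], "rotation": [0, 0, 0], "fingers": -0.7}, {"linear": [0, 0, -15], "rotation": [0, 0, 0], "fingers": -0.7}, {"linear": [0, 0, -30], "rotation": [0, 0, 0], "fingers": -0.7}, {"linear": [0, 0, -40], "rotation": [0, 0, 0], "fingers": -0.7}, {"linear": [0, 0, -40], "rotation": [0, 0, 0], "fingers": -0.7}]}}

```text
clock: 18.15
eef_pos: [473.7, -72.6, 189.2]
tcp_rot: [[-0.971, 0.237, 0.001], [0.237, 0.971, -0.0], [-0.001, 0.0, -1.0]]
ft_force: [0.4, -0.0, 0.5]
opening: 72.2
```

Emit:
{"fn": "carry_out", "kwargs": {"plan": [{"linear": [-35, 0, -10], "rotation": [0, 0, 0], "fingers": -1}, {"linear": [-35, 0, 0], "rotation": [0, 0, 0], "fingers": -1}, {"linear": [-20, 0, 0], "rotation": [0, 0, 0], "fingers": -1}, {"linear": [0, 0, 0], "rotation": [0, 0, 0], "fingers": -1}, {"linear": [0, 0, 0], "rotation": [0, 0, 0], "fingers": -1}]}}

```text
clock: 18.77
eef_pos: [560.8, -93.8, 197.3]
tcp_rot: [[-0.971, 0.237, 0.0], [0.237, 0.971, 0.0], [-0.0, 0.0, -1.0]]
ft_force: [-0.2, 0.6, -0.3]
opening: 85.3
```

```bash
python3 - <<'E'
from h import *
m=cams.camera_model("wrist");s=ctrl.get_state()
a=cams.camera("wrist")[:,:,::-1];cv2.imwrite("pics/wA.png",a)
b=cams.camera("scene")[:,:,::-1];cv2.imwrite("pics/sA.png",b)
t=cams.camera("top")[:,:,::-1]
S=cams.camera_model("scene")
for n,mm in(("w",m),("s",S)):
    print(n,[proj(mm,(474,-72.5,z)).round(1).tolist() for z in(84,58)],proj(mm,(476,-75,28)).round(1))
def st(c):return cv2.resize(np.clip((c.astype(float)-140)*2.2,0,255).astype(np.uint8),(390,390),interpolation=cv2.INTER_CUBIC)
u,v=proj(m,(474,-72.5,58)).astype(int);u2,v2=proj(S,(474,-72.5,50)).astype(int)
print(u,v,u2,v2)
v=max(v,70)
cv2.imwrite("pics/cA.png",np.hstack([st(a[v-70:v+70,u-70:u+70]),cv2.resize(b[v2-35:v2+35,u2-35:u2+35],(390,390),interpolation=cv2.INTER_CUBIC)]))
E
```

```text
w [[316.3, 84.0], [316.4, 86.7]] [314.4  92. ]
s [[323.6, 168.8], [323.5, 174.1]] [322.2 179.7]
316 86 323 175
```

View pics/sA.png

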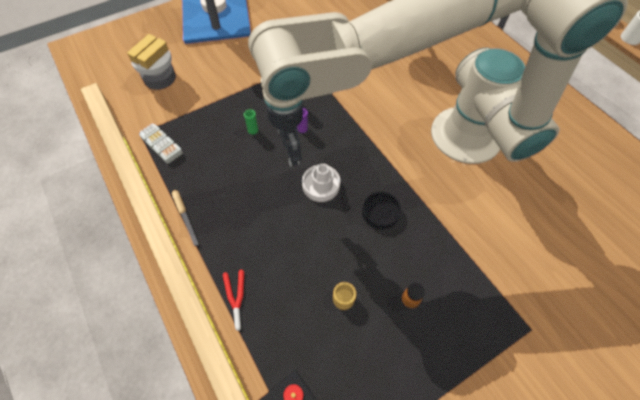

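View pics/cA.png

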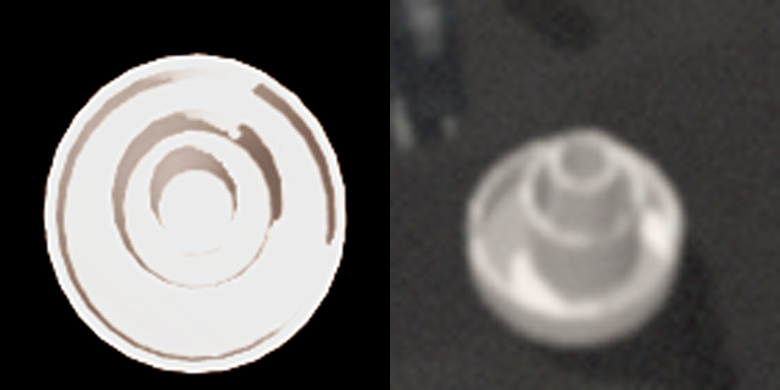

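View pics/wA.png

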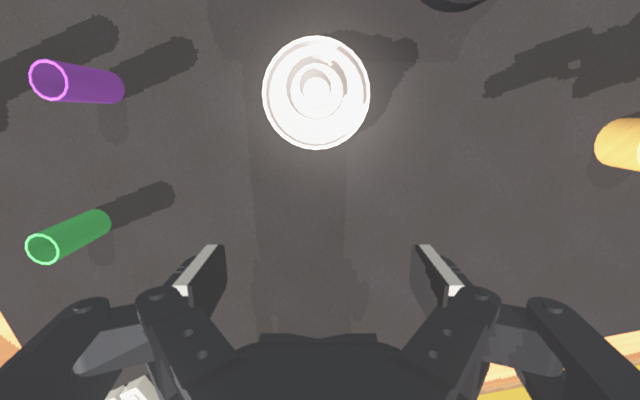

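The nest is upright and concentric, with its wide rim at (316,92) in the wrist view. In the scene view the narrow rim is at about (322,168), against (323.6,168.8) predicted for a rim at 84 mm. The brass pot (344,296) and jar (412,297) are unmoved, so I hand in.

```bash
python3 -c "
from cell import ctrl
print(ctrl.sign_off(), ctrl.get_state()['clock'])"
```

```text
the job is handed in; nothing more can be done
the job is handed in; nothing more can be done
```

The three pots are nested and the job is handed in, at about 19 s of the 53 s allowed. I stood the middle pot in the wide one, then the narrow grey pot in the middle one. Each was lowered until light contact (about 3–6 N) before I let go.

**Seating:** Each pot touched down at the height expected for standing on the floor beneath it. The tool's height rose by 4 mm for the middle pot and 8 mm for the narrow one, compared with where I gripped them.

**Last pictures:** The nest stands upright and concentric, and the wide pot is within about 1–2 mm of where it was. The brass pot and jar are at the same pixels as at the start, and the green, purple and black look-alikes were not touched. The gripper was clear when I handed in.

**Disagreements:**
- The fixed and wrist cameras differed by about 2–5 mm, so I mostly used the wrist view.
- One wrist estimate of the middle pot's axis, taken while the arm was still settling, was about 5 mm off. I measured it again with the arm still before placing the narrow pot.
- The gripper reads about 2 mm under the true diameters.

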